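# Make up the pasta and fish recipe trays

### The job

Make up the two recipe trays for tonight's cooking class, each thing seated in its well so that nothing slides when they are carried out. The pale tray is for the pasta: stand the spice jar with the dark brown cap in its small well and the garlic bulb, root down, in its large well. The dark tray is for the fish: stand the salt shaker in its small well and the striped bowl in its large well, with the lemon in the bowl; leave the yellow-capped jar and the pepper mill standing where they are.

Things in the scene. Friction and masses are not known exactly. Their poses are not given: they have to be found in the camera images.
- pale_tray: Pale (light oak) wooden tray, fixed, 146x260 mm, 30 mm tall rim, steel bar handle at each short end (302 mm overall). Origin: centre of underside; y along its length, z up. Two round wells 11 mm deep (floor 14, board 25 mm above the worktop): SMALL, 60 mm wide, centre x 0, y +58 mm; LARGE, 92 mm wide, centre x 0, y -58 mm. Its x lies within 0.25 rad of world x, either way round.
- dark_tray: Dark brown (walnut) wooden tray, fixed, 146x260 mm, 30 mm tall rim, brass bar handle at each short end (302 mm overall). Origin: centre of underside; y along its length, z up. Two round wells 11 mm deep (floor 14, board 25 mm above the worktop): SMALL, 60 mm wide, centre x 0, y +58 mm; LARGE, 92 mm wide, centre x 0, y -58 mm. Its x lies within 0.25 rad of world x, either way round.
- spice_jar: Squarish glass spice jar with a dark brown cap, 44 mm wide, 96 mm tall (cap: round, 43 mm across, the top 20 mm). Stands upright. Origin: centre of its underside, z up. 0.08 to 0.15 kg.
- garlic: Whitish pink garlic bulb, round, 60 mm across at its widest, about 25 mm up, 59 mm tall to its tip, standing on its root. Origin: centre of its underside, z up. 0.03 to 0.06 kg.
- salt_shaker: White salt shaker with a grey rounded top, round, 44 mm across at its widest, 90 mm tall (top part 34 mm across above 74 mm). Stands upright. Origin: centre of its underside, z up. 0.07 to 0.14 kg.
- bowl: Small white bowl with a green stripe, 115 mm across its rim, 52 mm tall, foot 70 mm across, inner floor 10 mm up. Wall about 6 mm thick at the rim, to be pinched there (middle of the wall 54 mm from the axis). Upright, empty. Origin: centre of its underside, z up. 0.12 to 0.24 kg.
- lemon: Yellow lemon lying on its side, 78 mm long (its x axis, which lies within 0.55 rad of the world y axis at the start), 55 mm across (its y), 56 mm tall. Origin: centre of its underside as it lies at the start, 28 mm below its middle, z up. 0.08 to 0.15 kg.
- yellow_jar: Spice jar with a yellow cap, 45 mm wide, 100 mm tall, loose; not part of either kit. Origin: centre of its underside, z up.
- pepper_mill: Dark brown wooden pepper mill, 58 mm across, 220 mm tall, loose, behind the other things; not part of either kit. Origin: centre of its underside, z up.

How it is judged:
By the outcome, as a careful person would: the job done as asked, in the order asked, and still so for the second after the job is handed in, with the robot touching nothing.
It also fails if it takes over 131 s, if anything falls off the work surface, if the arm or the gripper's body presses on something with over 40 N, if the wrist force passes 120 N, or if a joint passes its speed limit or range.

### The arm

A 6-joint arm with a two-finger parallel gripper is mounted at the origin on a cart in front of the work surface, level with it; the furniture and walls round the work are solid. World frame = base frame: x ahead of the robot, y to its left, z up, the work surface at z = 0. Lengths are in mm, angles in degrees, forces in N, time in s.
With the tool pointing down it reaches from about 375 to 900 mm from the base axis. Payload 3.1 kg.
Tool frame: the origin (TCP) lies at the very end of the fingers, on their centre line; the grasp point (between the pads) lies 19 mm behind it; z points along the fingers, y is the line along which they close (so a half turn about z gives the same grasp; the last joint's range is limited). The gripper opens to 85 mm and grips with 20 to 120 N. Pads are 22 mm wide; open, the fingers measure 114 mm over their backs; the gripper's body (76 mm by 85 mm) begins 54 mm behind the grasp point. The pads swing forward as they close: fully open they stand 13 mm farther back than shut.
Start: joints at [-10.227, 30.224, 82.088, -0, 67.689, -10.227], TCP at [624.977, 0.034, 231.31] pointing down, gripper open.
Joint ranges: [-176.69, 176.69], [-43.24, 126.21], [12.49, 139.97], [-82, 262], [0, 151.66], [-163.58, 163.58]. Speed limits (degrees/s): [159.86, 159.86, 180, 180, 180, 180].

### API

Orientations are given as a 3x3 rotation matrix whose columns are the frame's x, y, z axes.
In Python, from bench import env, viewer gives the robot as it stands (env), with the cameras (viewer).
- The arm moves only by the tool tcp_steps, called after "Emit:" by a JSON object that holds its "fn" and its "kwargs", one argument or row to a line. Schema: {"type":"object","properties":{"motion":{"type":"array","items":{"type":"array","prefixItems":[{"type":"array","items":{"type":"number"},"minItems":3,"maxItems":3},{"type":"array","items":{"type":"number"},"minItems":3,"maxItems":3},{"type":"number"}],"minItems":3,"maxItems":3},"minItems":1,"maxItems":20},"only":{"type":"string"},"quiet":{"type":"boolean"},"lines":{"type":"string"}},"required":["motion"],"additionalProperties":false}. motion is a list of rows, 1 to 20 of them, each written [[dx, dy, dz], [rx, ry, rz], opening]: dx, dy, dz in units of 5 mm, then a rotation vector rx, ry, rz in units of 2 degrees, then the finger opening in mm; each row is the pose to reach, as a shift and turn from the pose commanded when the call began, along the tool's axes at that moment; what a row does not reach only later rows make up. A row lasts 1/12 s, in which the tool goes at most 41.7 mm and 7.16 degrees, less where a joint would pass 70% of its speed; a pose out of reach is approached as far as the arm can. The fingers move at their own pace and stop on an object; the grip force is fixed at half the most. Time passes only in rows, so rows that do not move let the fingers close. The tool returns the time, the measured TCP pose, the force, the opening and the grip force at its end. only (a regular expression) keeps the lines of the reply that match it, lines (a string "A,B") keeps lines A to B, and quiet returns only ok. Input that does not fit is refused with a message, and nothing moves.
- env.sense(): the state, without advancing time (a new reading comes with each control period).
- viewer.get_image(name): name is "scene" or "side" or "wrist"; returns a dict with "color" (420x560x3 uint8, blue, green, red), "intrinsics" (3x3 intrinsics, pixels), "rvec" (rotation vector, rad) and "tvec" (3), from world to camera coordinates, as OpenCV has them. Camera axes: x right, y down, z forward; pixel columns grow to the right and rows downward; lengths in mm; the calibration is good to about 2 mm. A picture is of the moment at which its call begins. There is no depth.
- env.job_done(): hands the job in; it is judged then, once.
The state is a dict: "t": time; "joint_pos": joint angles; "dq": joint speeds; "tau": joint torques, N m; "tcp_pos": TCP position; "ee_rot": TCP orientation; "force": force on the tool from outside, world axes, zero at the start; "ft_torque": the same for the moment, N m; "gripper_width": finger opening in mm; "finger_force": force on a finger pad.
Only numpy, scipy, OpenCV 4.12 (cv2) and the standard library are available. Lean on these libraries where they do the work, as an engineer would, in place of code of your own. Each camera call takes 0.05 s, during which the arm holds its last target. There are 200 camera calls.

## Working session

There is one attempt and no reset: what is moved stays moved. The work goes in short steps, Python scripts to look and compute and a tool call to move; the robot and the scene stay as the last step left them, time stands still between calls to the robot, and variables do not carry over. Pictures are saved under pics/ and viewed, at most 14 in all, crops included, and the job is handed in when it is done.

```bash
ls; mkdir -p pics; cat > h.py <<'E'
import numpy as np,cv2,sys
from bench import env, viewer
def grab(n,f=None):
    im=viewer.get_image(n)
    if f: cv2.imwrite('pics/'+f,im['color']); np.savez('pics/'+f[:-4]+'.npz',**{k:np.array(v) for k,v in im.items()})
    return im
def cam(im):
    R=cv2.Rodrigues(np.array(im['rvec'],float))[0]; return np.array(im['intrinsics']),R,np.array(im['tvec'],float).ravel()
def ray(im,uv,z):
    K,R,t=cam(im); uv=np.atleast_2d(np.array(uv,float))
    d=np.linalg.solve(K,np.c_[uv,np.ones(len(uv))].T); d=(R.T@d).T; c=-R.T@t
    return c+d*((z-c[2])/d[:,2])[:,None]
def proj(im,P):
    K,R,t=cam(im); return cv2.projectPoints(np.atleast_2d(np.array(P,float)),R,t,K,None)[0][:,0]
E
python3 - <<'E'
from h import *
s=env.sense(); print(s['t'],s['tcp_pos'],np.round(s['ee_rot'],3).tolist(),s['gripper_width'])
for n in ['scene','side','wrist']:
    im=grab(n,n+'0.png'); K,R,t=cam(im); print(n,np.round(-R.T@t),np.round(R,2).tolist(),K[0,0])
E
```

```text
bench.py
pics
0.0 [6.24296782e+02 1.64186824e-01 2.30330010e+02] [[0.0, 1.0, -0.002], [1.0, -0.0, 0.0], [0.0, -0.002, -1.0]] 85.49675768750018
scene [208. 715. 566.] [[-0.88, -0.47, -0.01], [-0.25, 0.49, -0.84], [0.4, -0.74, -0.55]] 384.7258591216736
side [ 117. 1128.  695.] [[-0.92, -0.39, -0.02], [-0.16, 0.44, -0.88], [0.36, -0.81, -0.47]] 502.4296187419397
wrist [625.  76. 374.] [[1.0, -0.0, -0.0], [-0.0, -0.95, 0.3], [-0.0, -0.3, -0.95]] 360.6512064649442
```

View pics/scene0.png

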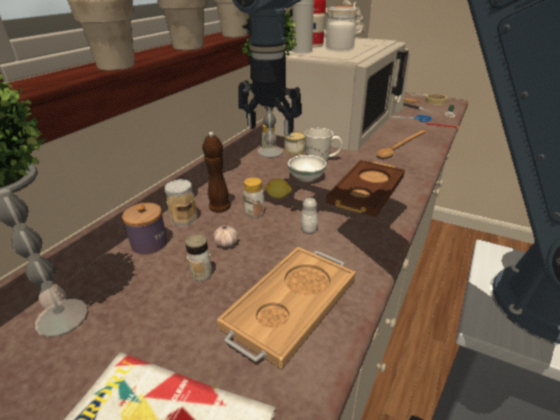

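View pics/side0.png

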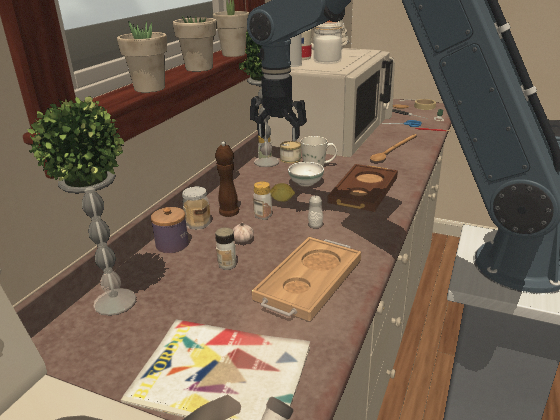

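View pics/wrist0.png

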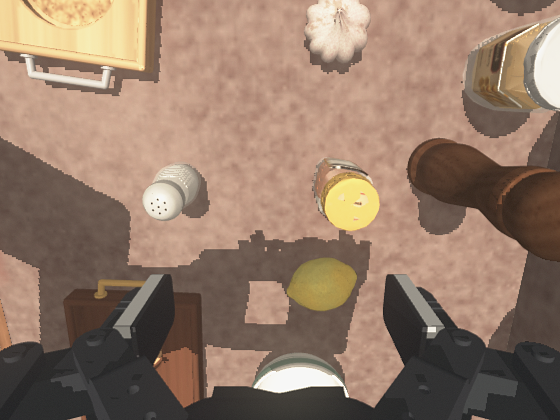

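The scene and side views show everything:

| Item | Scene view pixel |
|---|---|
| brown-cap jar | (199,257) |
| garlic | (226,236) |
| salt shaker | (309,215) |
| yellow jar | (254,198) |
| pepper mill | (217,175) |
| lemon | (278,188) |
| bowl | (307,167) |
| pale tray, large well | (307,279) |
| pale tray, small well | (271,316) |
| dark tray, far well | (375,177) |

The wrist view has the shaker top at (163,200), garlic at (337,30) and lemon at (322,284).

```bash
python3 - <<'E'
from h import *
def ld(f): return dict(np.load('pics/'+f))
sc,si,wr=ld('scene0.npz'),ld('side0.npz'),ld('wrist0.npz')
pts={'jarcap':((198,243),(225,234),96),'garlic':((226,238),(243,234),25),'salt':((309,203),(316,202),85),'yel':((253,184),(262,187),100),'mill':((219,206),(229,211),5),
'lemon':((278,188),(282,192),28),'bowl':((307,163),(306,170),48),'palesmall':((271,318),(296,287),14),'palelarge':((307,279),(321,260),14),'darkfar':((375,177),(370,179),14),'darknear':((357,194),(353,194),14)}
for k,(a,b,z) in pts.items(): print(k,z,np.round(ray(sc,a,z)[0,:2]),np.round(ray(si,b,z)[0,:2]))
for k,uv,z in [('salt',(163,205),88),('garlic',(337,30),30),('lemon',(322,284),28)]: print(k,np.round(ray(wr,uv,z)[0,:2]))
b=cv2.resize(sc['color'][140:230,260:420],(800,450),interpolation=cv2.INTER_CUBIC); cv2.imwrite('pics/c1.png',b)
E
```

```text
jarcap 96 [647. 257.] [649. 260.]
garlic 25 [667. 143.] [668. 141.]
salt 85 [520.   2.] [512.  13.]
yel 100 [673.   6.] [672.   8.]
mill 5 [785.  10.] [782.   9.]
lemon 28 [ 669. -116.] [ 667. -117.]
bowl 48 [ 647. -261.] [ 642. -253.]
palesmall 14 [460. 296.] [460. 288.]
palelarge 14 [445. 171.] [444. 167.]
darkfar 14 [ 451. -330.] [ 450. -328.]
darknear 14 [ 466. -208.] [ 471. -205.]
salt [529.  -9.]
garlic [675. 132.]
lemon [ 671. -115.]
```

View pics/c1.png

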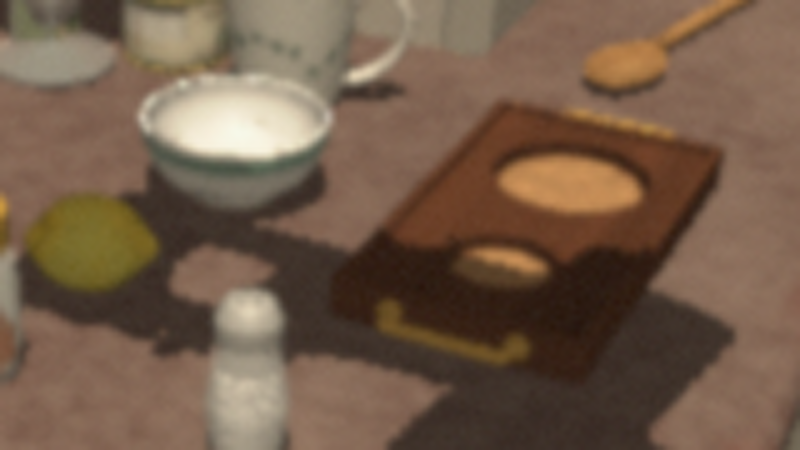

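The crop shows the dark tray's small well on the near (+y) side at crop (502,268) and the large well on the far side at (570,182). Next I'll move to view the pale tray, jar and garlic from above.

Careful with the scale: shifts go in units of 5 mm and turns go in units of 2 degrees. That gives: 250 mm is 50, -65 mm is -13.

Emit:
{"fn": "tcp_steps", "kwargs": {
  "motion": [
    [[50, -13, -12], [0, 0, 0], 85],
    [[50, -13, -12], [0, 0, 0], 85],
    [[50, -13, -12], [0, 0, 0], 85],
    [[50, -13, -12], [0, 0, 0], 85],
    [[50, -13, -12], [0, 0, 0], 85],
    [[50, -13, -12], [0, 0, 0], 85],
    [[50, -13, -12], [0, 0, 0], 85],
    [[50, -13, -12], [0, 0, 0], 85],
    [[50, -13, -12], [0, 0, 0], 85]
  ]
}}

```text
t: 0.9
tcp_pos: [559.6, 250.5, 291.1]
ee_rot: [[-0.002, 1.0, 0.0], [1.0, 0.002, -0.001], [-0.001, 0.0, -1.0]]
force: [0.3, 0.3, -0.5]
gripper_width: 85.2
finger_force: 0.0
```

```bash
python3 - <<'E'
from h import *
grab('wrist','w1.png'); print(env.sense()['tcp_pos'])
E
```

```text
[559.8530908  249.36486303 290.74078021]
```

View pics/w1.png

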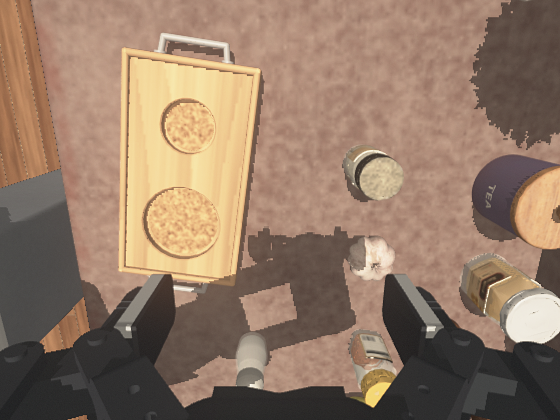

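The pale tray's small well is at (190,126) and its large well at (183,221). The tray's rim corners are at (124,49), (259,69), (236,285) and (120,270). The jar cap is at (382,179), the garlic at (372,258) and the shaker at (251,355).

```bash
cat >> h.py <<'E'
def ld(f): return dict(np.load('pics/'+f))
def circ(P):
    A=np.c_[2*P[:,:2],np.ones(len(P))]; s=np.linalg.lstsq(A,(P[:,:2]**2).sum(1),rcond=None)[0]
    return s[:2],np.sqrt(s[2]+s[0]**2+s[1]**2)
E
python3 - <<'E'
from h import *
im=ld('w1.npz'); c=im['color']; hsv=cv2.cvtColor(c,cv2.COLOR_BGR2HSV)
for p in [(190,126),(183,221),(150,170),(382,179),(355,160),(372,258),(420,130)]: print(p,c[p[1],p[0]],hsv[p[1],p[0]])
c3=cv2.resize(c[130:300,320:440],None,fx=3.5,fy=3.5,interpolation=cv2.INTER_CUBIC); c4=cv2.resize(c[80:270,120:260],None,fx=3.13,fy=3.13,interpolation=cv2.INTER_CUBIC)
h=min(c3.shape[0],c4.shape[0]); o=np.hstack([c3[:h,:],c4[:h,:370]]); print(o.shape); cv2.imwrite('pics/c2.png',o[:600,:800])
C=ray(im,[(124,49),(259,69),(236,285),(120,270)],30); print(np.round(C,1)); print(np.linalg.norm(C-np.roll(C,1,0),axis=1),C.mean(0))
E
```

```text
(190, 126) [130 185 234] [ 16 113 234]
(183, 221) [129 185 234] [ 16 114 234]
(150, 170) [157 218 245] [ 21  92 245]
(382, 179) [172 212 227] [ 22  62 227]
(355, 160) [225 242 248] [ 22  24 248]
(372, 258) [180 214 236] [ 18  61 236]
(420, 130) [117 135 168] [ 11  77 168]
(595, 790, 3)
[[400.9 373.6  30. ]
 [539.8 354.6  30. ]
 [507.3 100.9  30. ]
 [364.2 121.5  30. ]]
[254.699416   140.24914546 255.82118527 144.58648009] [453.07236616 237.64476401  30.        ]
```

View pics/c2.png

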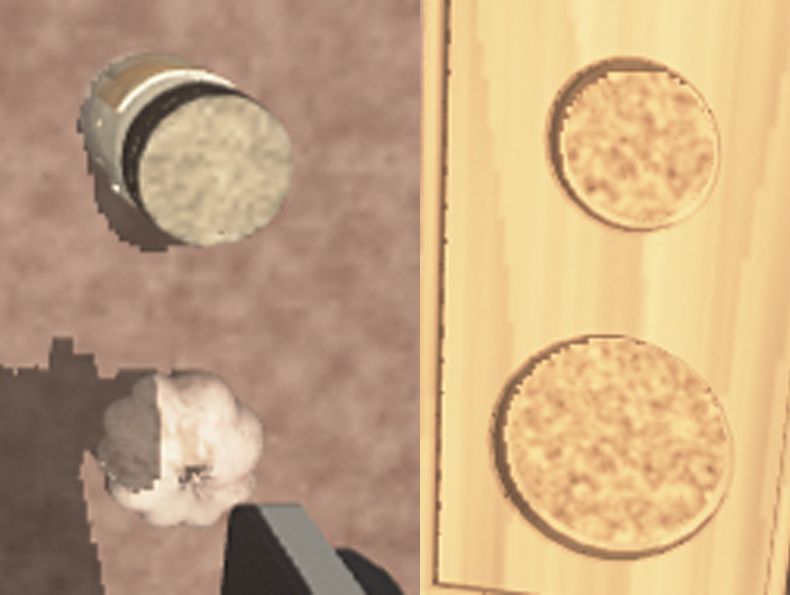

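The crop shows the cap's top disc centred at about (381.6,178.4) and the garlic tip at (374.9,266.6) with its outline centred at (371.9,258.4). The well rims are centred at (188.0,125.8) and (181.2,222.7).

```bash
python3 - <<'E'
from h import *
im=ld('w1.npz')
for k,u,z in [('cap',(381.6,178.4),96),('capL',(359.4,178.4),96),('capR',(403.7,178.4),96),('small',(188.05,125.8),25),('sL',(160.6,125.8),25),('sR',(215.5,125.8),25),('large',(181.2,222.7),25),('tip',(374.9,266.6),59),('gar',(371.9,258.4),27)]: print(k,np.round(ray(im,u,z)[0],1))
K,R,t=cam(im);print(-R.T@t)
E
```

```text
cap [659.2 252.4  96. ]
capL [637.9 252.3  96. ]
capR [680.4 252.4  96. ]
small [460.1 296.   25. ]
sL [429.6 295.9  25. ]
sR [490.5 296.   25. ]
large [443.5 182.   25. ]
tip [671.4 140.9  59. ]
gar [676.3 136.3  27. ]
[559.5943498  326.73815546 434.70353485]
```

Emit:
{"fn": "tcp_steps", "kwargs": {
  "motion": [
    [[0.48, 19.84, 24], [0, 0, 0], 85],
    [[0.48, 19.84, 24], [0, 0, 0], 85],
    [[0.48, 19.84, 24], [0, 0, 0], 85],
    [[0.48, 19.84, 24], [0, 0, 0], 85],
    [[0.48, 19.84, 24], [0, 0, 0], 85],
    [[0.48, 19.84, 31], [0, 0, 0], 85],
    [[0.48, 19.84, 37], [0, 0, 0], 85],
    [[0.48, 19.84, 42], [0, 0, 0], 85],
    [[0.48, 19.84, 45.2], [0, 0, 0], 85],
    [[0.48, 19.84, 45.2], [0, 0, 0], 85],
    [[0.48, 19.84, 45.2], [0, 0, 0], 38],
    [[0.48, 19.84, 45.2], [0, 0, 0], 38],
    [[0.48, 19.84, 45.2], [0, 0, 0], 38],
    [[0.48, 19.84, 45.2], [0, 0, 0], 38],
    [[0.48, 19.84, 45.2], [0, 0, 0], 38],
    [[0.48, 19.84, 45.2], [0, 0, 0], 38]
  ]
}}

```text
t: 2.28
tcp_pos: [660.4, 252.7, 67.9]
ee_rot: [[-0.0, 1.0, 0.004], [1.0, 0.0, 0.0], [0.0, 0.004, -1.0]]
force: [0.3, -0.2, 6.4]
gripper_width: 41.4
finger_force: 60.3
```

```bash
python3 - <<'E'
from h import *
grab('wrist','w2.png'); s=env.sense(); print(s['tcp_pos'],s['gripper_width'],s['finger_force'])
E
```

```text
[660.44141605 252.68128102  67.948617  ] 41.4875986581681 60.32514274120331
```

View pics/w2.png

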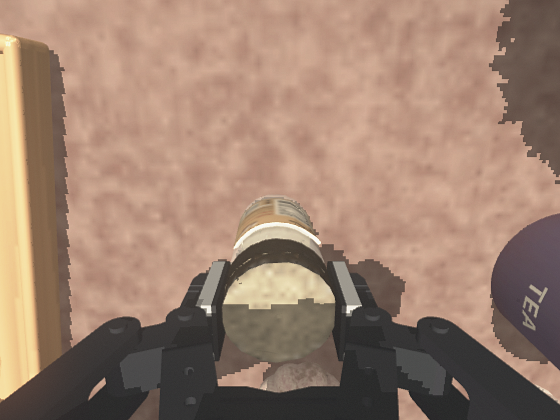

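The cap is held between the pads. Its top disc spans columns 222–336 with its bottom edge at row 360.

```bash
python3 - <<'E'
from h import *
im=ld('w2.npz'); 
for u in [(222,306),(336,306),(279,360),(279,252),(279,306)]: print(np.round(ray(im,u,96)[0],1))
P=np.array([[660.4+21.5*np.cos(a),252.7+21.5*np.sin(a),96] for a in np.linspace(0,6.28,9)]); print(np.round(proj(im,P)))
E
```

```text
[640.  255.9  96. ]
[681.8 255.7  96. ]
[660.9 232.   96. ]
[660.9 277.3  96. ]
[660.9 255.8  96. ]
[[336. 313.]
 [320. 276.]
 [278. 260.]
 [235. 276.]
 [219. 313.]
 [238. 348.]
 [278. 362.]
 [317. 348.]
 [336. 313.]]
```

Emit:
{"fn": "tcp_steps", "kwargs": {
  "motion": [
    [[0, 0, -4], [0, 0, 0], 38],
    [[0, 0, -8], [0, 0, 0], 38],
    [[0, 0, -14], [0, 0, 0], 38],
    [[0, 0, -14], [0, 0, 0], 38],
    [[0, 0, -14], [0, 0, 0], 38]
  ]
}}

```text
t: 2.75
tcp_pos: [660.8, 252.9, 138.1]
ee_rot: [[-0.0, 1.0, 0.006], [1.0, 0.0, 0.001], [0.001, 0.006, -1.0]]
force: [-1.2, -0.6, -1.2]
gripper_width: 41.3
finger_force: 60.9
```

In the tool's units: -200 mm is -40, -170 mm is -34.

Emit:
{"fn": "tcp_steps", "kwargs": {
  "motion": [
    [[-0.6, -3, -6.4], [0, 0, 0], 38],
    [[-1.6, -9, -6.4], [0, 0, 0], 38],
    [[-2.6, -15, -6.4], [0, 0, 0], 38],
    [[-3.6, -22, -6.4], [0, 0, 0], 38],
    [[-4.6, -28, -6.4], [0, 0, 0], 38],
    [[-5.6, -34, -6.4], [0, 0, 0], 38],
    [[-6.2, -38, -6.4], [0, 0, 0], 38],
    [[-6.6, -40, -6.4], [0, 0, 0], 38],
    [[-6.6, -40, -6.4], [0, 0, 0], 38],
    [[-6.6, -40, -6.4], [0, 0, 0], 38]
  ]
}}

```text
t: 3.58
tcp_pos: [460.1, 219.6, 167.2]
ee_rot: [[-0.0, 1.0, 0.001], [1.0, 0.0, 0.0], [0.0, 0.001, -1.0]]
force: [0.5, 1.3, -0.7]
gripper_width: 41.4
finger_force: 61.1
```

```bash
python3 - <<'E'
from h import *
im=grab('wrist','w3.png'); s=env.sense(); print(s['tcp_pos'])
print(proj(im,[[460.1,296,25],[451.8,239,25]]))
E
```

```text
[461.16046723 219.73964373 167.3384815 ]
[[277.40678981  96.96921608]
 [267.14655495 171.30308344]]
```

View pics/w3.png

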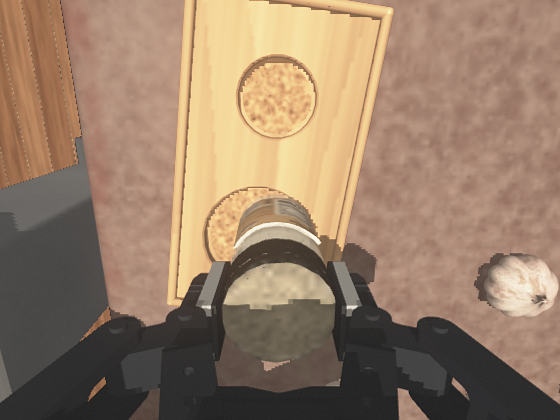

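The small well's rim spans columns 237–317 and rows 54–139, so its centre is (277,96.5), which matches the prediction. I'll set the jar in.

In the tool's units: 82 mm is 16.4, 76 mm is 15.2.

Emit:
{"fn": "tcp_steps", "kwargs": {
  "motion": [
    [[4, -0.1, 0], [0, 0, 0], 38],
    [[9, -0.1, 0], [0, 0, 0], 38],
    [[13, -0.1, 4], [0, 0, 0], 38],
    [[15.2, -0.1, 8], [0, 0, 0], 38],
    [[15.2, -0.1, 12], [0, 0, 0], 38],
    [[15.2, -0.1, 12], [0, 0, 0], 38],
    [[15.2, -0.1, 13.2], [0, 0, 0], 38],
    [[15.2, -0.1, 14], [0, 0, 0], 38],
    [[15.2, -0.1, 14.8], [0, 0, 0], 38],
    [[15.2, -0.1, 15.2], [0, 0, 0], 38],
    [[15.2, -0.1, 15.6], [0, 0, 0], 38],
    [[15.2, -0.1, 16], [0, 0, 0], 38],
    [[15.2, -0.1, 16.4], [0, 0, 0], 38],
    [[15.2, -0.1, 16.4], [0, 0, 0], 38]
  ]
}}

```text
t: 4.8
tcp_pos: [458.6, 295.3, 85.3]
ee_rot: [[0.0, 1.0, -0.0], [1.0, -0.0, -0.0], [-0.0, -0.0, -1.0]]
force: [-0.8, 0.7, -1.0]
gripper_width: 41.0
finger_force: 61.1
```

In the tool's units: 3 mm is 0.6, 3.5 mm is 0.7.

Emit:
{"fn": "tcp_steps", "kwargs": {
  "motion": [
    [[0, 0.2, 0.2], [0, 0, 0], 38],
    [[0, 0.2, 0.4], [0, 0, 0], 38],
    [[0, 0.2, 0.6], [0, 0, 0], 38],
    [[0, 0.2, 0.7], [0, 0, 0], 38],
    [[0, 0.2, 0.7], [0, 0, 0], 38]
  ]
}}

```text
t: 5.22
tcp_pos: [459.8, 295.5, 82.0]
ee_rot: [[-0.0, 1.0, 0.0], [1.0, 0.0, 0.0], [0.0, 0.0, -1.0]]
force: [-0.1, -0.3, 0.5]
gripper_width: 41.1
finger_force: 61.3
```

Emit:
{"fn": "tcp_steps", "kwargs": {
  "motion": [
    [[0, 0, 0.16], [0, 0, 0], 38],
    [[0, 0, 0.3], [0, 0, 0], 38],
    [[0, 0, 0.3], [0, 0, 0], 60],
    [[0, 0, 0.3], [0, 0, 0], 85],
    [[0, 0, 0.3], [0, 0, 0], 85],
    [[0, 0, 0.3], [0, 0, 0], 85],
    [[0, 0, -2], [0, 0, 0], 85],
    [[0, 0, -7], [0, 0, 0], 85],
    [[0, 0, -14], [0, 0, 0], 85],
    [[0, 0, -22], [0, 0, 0], 85],
    [[-40.2, 42.4, -23.6], [0, 0, 0], 85],
    [[-40.2, 42.4, -23.6], [0, 0, 0], 85],
    [[-40.2, 42.4, -23.6], [0, 0, 0], 85],
    [[-40.2, 42.4, -23.6], [0, 0, 0], 85],
    [[-40.2, 42.4, -23.6], [0, 0, 0], 85],
    [[-40.2, 42.4, -23.6], [0, 0, 0], 85],
    [[-40.2, 42.4, -23.6], [0, 0, 0], 85],
    [[-40.2, 42.4, -23.6], [0, 0, 0], 85],
    [[-40.2, 42.4, -23.6], [0, 0, 0], 85],
    [[-40.2, 42.4, -23.6], [0, 0, 0], 85]
  ]
}}

```text
t: 6.88
tcp_pos: [670.7, 94.4, 198.9]
ee_rot: [[0.001, 1.0, -0.003], [1.0, -0.001, 0.001], [0.001, -0.003, -1.0]]
force: [-1.0, 0.5, 0.1]
gripper_width: 85.1
finger_force: 0.0
```

```bash
python3 - <<'E'
from h import *
im=grab('wrist','w4.png'); s=env.sense(); print(s['tcp_pos'])
a=im['color']; b=grab('side','s4.png')['color'][200:330,200:380]; b=cv2.resize(b,None,fx=2.5,fy=2.5,interpolation=cv2.INTER_CUBIC)
hs=cv2.cvtColor(a,cv2.COLOR_BGR2HSV)
o=np.zeros((420,800,3),np.uint8); o[:,:400]=a[:,100:500]; o[:325,400:]=b[:,:400]; cv2.imwrite('pics/c4.png',o)
E
```

```text
[670.22149374  95.2027778  199.047934  ]
```

View pics/c4.png

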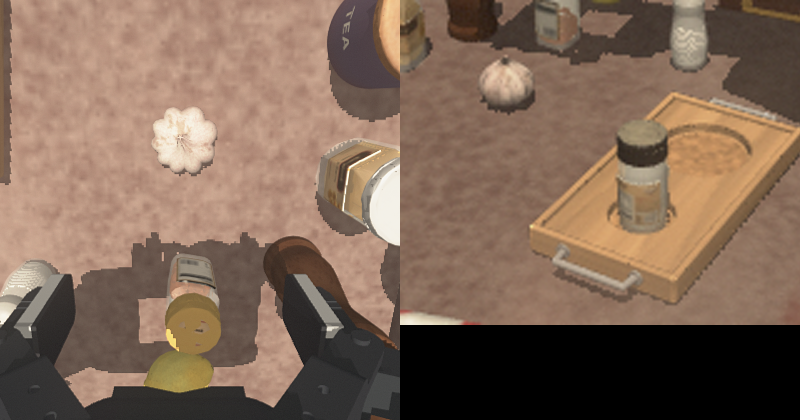

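The jar stands upright in the small well. The garlic is seen from almost straight above, its outline centred at (284,140).

```bash
python3 - <<'E'
from h import *
im=ld('w4.npz'); c=im['color']
g=cv2.cvtColor(c,cv2.COLOR_BGR2HSV); m=((g[...,1]<75)&(g[...,2]>150)).astype(np.uint8); m[:90]=0;m[190:]=0;m[:,:240]=0;m[:,330:]=0
n,l,st,ce=cv2.connectedComponentsWithStats(m); i=1+st[1:,4].argmax(); print(st[i],ce[i])
for u,z in [((284,140),27),(ce[i],27),((282,138),59)]: print(np.round(ray(im,u,z)[0],1))
s=env.sense();print(s['tcp_pos'])
E
```

```text
[ 251  106   67   77 3429] [283.23972003 139.38407699]
[675.8 135.4  27. ]
[675.1 135.9  27. ]
[673.8 140.5  59. ]
[670.14793536  95.64416338 199.30318888]
```

In the tool's units: 189 mm is 37.8, 41 mm is 8.2.

Emit:
{"fn": "tcp_steps", "kwargs": {
  "motion": [
    [[4, 0.4, 6], [0, 0, 0], 85],
    [[8.2, 0.98, 13], [0, 0, 0], 85],
    [[8.2, 0.98, 20], [0, 0, 0], 85],
    [[8.2, 0.98, 26], [0, 0, 0], 85],
    [[8.2, 0.98, 31], [0, 0, 0], 85],
    [[8.2, 0.98, 35], [0, 0, 0], 85],
    [[8.2, 0.98, 37], [0, 0, 0], 85],
    [[8.2, 0.98, 37.8], [0, 0, 0], 85],
    [[8.2, 0.98, 37.8], [0, 0, 0], 85],
    [[8.2, 0.98, 37.8], [0, 0, 0], 50],
    [[8.2, 0.98, 37.8], [0, 0, 0], 50],
    [[8.2, 0.98, 37.8], [0, 0, 0], 50],
    [[8.2, 0.98, 37.8], [0, 0, 0], 50],
    [[8.2, 0.98, 37.8], [0, 0, 0], 50]
  ]
}}

```text
t: 8.15
tcp_pos: [678.2, 135.6, 13.6]
ee_rot: [[0.0, 1.0, 0.004], [1.0, -0.0, 0.0], [0.0, 0.004, -1.0]]
force: [0.0, 0.7, 5.3]
gripper_width: 53.4
finger_force: 62.6
```

Emit:
{"fn": "tcp_steps", "kwargs": {
  "motion": [
    [[0, 0, -1], [0, 0, 0], 50],
    [[0, 0, -4], [0, 0, 0], 50],
    [[0, 0, -10], [0, 0, 0], 50],
    [[0, 0, -16], [0, 0, 0], 50],
    [[0, 0, -22], [0, 0, 0], 50],
    [[0, 0, -24], [0, 0, 0], 50],
    [[0, 0, -24], [0, 0, 0], 50]
  ]
}}

```text
t: 8.73
tcp_pos: [679.4, 135.5, 136.1]
ee_rot: [[-0.0, 1.0, 0.009], [1.0, 0.0, 0.0], [0.0, 0.009, -1.0]]
force: [-0.2, -0.3, -0.4]
gripper_width: 53.3
finger_force: 63.0
```

In the tool's units: -235 mm is -47, -110 mm is -22.

Emit:
{"fn": "tcp_steps", "kwargs": {
  "motion": [
    [[1, -4, 0], [0, 0, 0], 50],
    [[2, -10, 0], [0, 0, 0], 50],
    [[3.2, -16, 0], [0, 0, 0], 50],
    [[4.4, -22, 0], [0, 0, 0], 50],
    [[5.6, -28, 0], [0, 0, 0], 50],
    [[6.8, -34, 0], [0, 0, 0], 50],
    [[8, -40, 0], [0, 0, 0], 50],
    [[8.8, -45, 4], [0, 0, 0], 50],
    [[9.2, -47, 9], [0, 0, 0], 50],
    [[9.2, -47, 14], [0, 0, 0], 50],
    [[9.2, -47, 18], [0, 0, 0], 50],
    [[9.2, -47, 20], [0, 0, 0], 50],
    [[9.2, -47, 20.8], [0, 0, 0], 50],
    [[9.2, -47, 21.2], [0, 0, 0], 50],
    [[9.2, -47, 21.2], [0, 0, 0], 50]
  ]
}}

```text
t: 9.98
tcp_pos: [438.7, 181.1, 26.9]
ee_rot: [[0.001, 1.0, -0.005], [1.0, -0.001, -0.001], [-0.001, -0.005, -1.0]]
force: [-4.6, -0.1, 25.2]
gripper_width: 53.3
finger_force: 64.5
```

In the tool's units: 4 mm is 0.8, -2 mm is -0.4.

Emit:
{"fn": "tcp_steps", "kwargs": {
  "motion": [
    [[0.1, 0.4, -0.4], [0, 0, 0], 50],
    [[0.1, 0.8, -0.6], [0, 0, 0], 50],
    [[0.1, 0.8, -0.6], [0, 0, 0], 50],
    [[0.1, 0.8, -0.6], [0, 0, 0], 50]
  ]
}}

```text
t: 10.32
tcp_pos: [446.0, 181.9, 27.6]
ee_rot: [[0.0, 1.0, 0.0], [1.0, -0.0, 0.0], [0.0, 0.0, -1.0]]
force: [-0.3, -0.8, -0.3]
gripper_width: 53.3
finger_force: 62.8
```

```bash
python3 - <<'E'
from h import *
im=grab('wrist','w5.png'); s=env.sense(); print(s['tcp_pos'],s['force'])
b=grab('side','s5.png')['color'][190:330,240:380]; b=cv2.resize(b,None,fx=2.85,fy=2.85,interpolation=cv2.INTER_CUBIC)
o=np.zeros((420,800,3),np.uint8); o[:,:400]=im['color'][:,100:500]; o[:399,400:799]=b; cv2.imwrite('pics/c5.png',o)
print(proj(im,[[443.8,181.5,25],[443.8,227.5,25],[397.8,181.5,25],[489.8,181.5,25]]))
E
```

```text
[445.64988316 181.84703748  27.48177529] [0.23164477 0.02806698 0.02076339]
[[272.79767665 275.22098527]
 [272.22814819 174.76279662]
 [170.61446932 275.34851543]
 [374.90039689 275.09355557]]
```

View pics/c5.png

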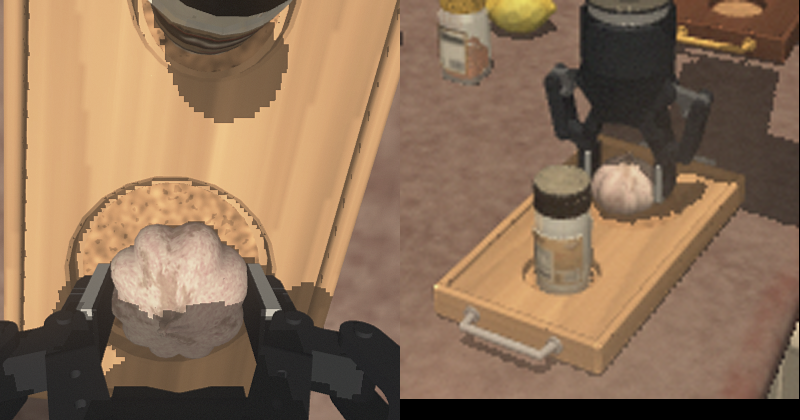

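The garlic sits over the large well, about 2 mm too far in +x, and is upright between the pads. I'll shift it slightly, lower it and release.

Emit:
{"fn": "tcp_steps", "kwargs": {
  "motion": [
    [[0, -0.4, 0], [0, 0, 0], 50],
    [[0, -0.4, 0.16], [0, 0, 0], 50],
    [[0, -0.4, 0.32], [0, 0, 0], 50],
    [[0, -0.4, 0.32], [0, 0, 0], 50]
  ]
}}

```text
t: 10.75
tcp_pos: [443.2, 182.0, 27.2]
ee_rot: [[-0.0, 1.0, -0.0], [1.0, 0.0, 0.0], [0.0, -0.0, -1.0]]
force: [-1.5, -0.0, 12.0]
gripper_width: 52.9
finger_force: 64.1
```

Emit:
{"fn": "tcp_steps", "kwargs": {
  "motion": [
    [[0, 0, 0], [0, 0, 0], 56],
    [[0, 0, 0], [0, 0, 0], 62],
    [[0, 0, 0], [0, 0, 0], 70],
    [[0, 0, 0], [0, 0, 0], 85],
    [[0, 0, 0], [0, 0, 0], 85],
    [[0, 0, 0], [0, 0, 0], 85],
    [[0, 0, -1], [0, 0, 0], 85],
    [[0, 0, -4], [0, 0, 0], 85],
    [[0, 0, -10], [0, 0, 0], 85],
    [[0, 0, -18], [0, 0, 0], 85],
    [[0, 0, -26], [0, 0, 0], 85],
    [[0, 0, -34], [0, 0, 0], 85],
    [[0, 0, -34], [0, 0, 0], 85],
    [[0, 0, -34], [0, 0, 0], 85]
  ]
}}

```text
t: 11.92
tcp_pos: [445.1, 182.2, 198.9]
ee_rot: [[-0.0, 1.0, 0.007], [1.0, 0.0, 0.001], [0.001, 0.007, -1.0]]
force: [-0.1, -0.0, -0.3]
gripper_width: 85.0
finger_force: 0.0
```

Emit:
{"fn": "tcp_steps", "kwargs": {
  "motion": [
    [[-62.4, 9, -16.2], [0, 0, 0], 85],
    [[-62.4, 9, -16.2], [0, 0, 0], 85],
    [[-62.4, 9, -16.2], [0, 0, 0], 85],
    [[-62.4, 9, -16.2], [0, 0, 0], 85],
    [[-62.4, 9, -16.2], [0, 0, 0], 85],
    [[-62.4, 9, -16.2], [0, 0, 0], 85],
    [[-62.4, 9, -16.2], [0, 0, 0], 85],
    [[-62.4, 9, -16.2], [0, 0, 0], 85],
    [[-62.4, 9, -16.2], [0, 0, 0], 85],
    [[-62.4, 9, -16.2], [0, 0, 0], 85],
    [[-62.4, 9, -16.2], [0, 0, 0], 85],
    [[-62.4, 9, -16.2], [0, 0, 0], 85],
    [[-62.4, 9, -16.2], [0, 0, 0], 85],
    [[-62.4, 9, -16.2], [0, 0, 0], 85]
  ]
}}

```text
t: 13.08
tcp_pos: [488.1, -128.6, 276.7]
ee_rot: [[-0.002, 1.0, -0.001], [1.0, 0.002, 0.001], [0.001, -0.001, -1.0]]
force: [0.7, 0.9, 0.2]
gripper_width: 85.2
finger_force: 0.0
```

```bash
python3 - <<'E'
from h import *
im=grab('wrist','w6.png'); s=env.sense(); print(s['tcp_pos'])
b=grab('side','s6.png')['color'][220:330,250:370]
o=np.zeros((420,800,3),np.uint8); o[:,:560]=im['color']; o[:220,560:]=cv2.resize(b,(240,220)); cv2.imwrite('pics/c6.png',o)
E
```

```text
[ 488.28585686 -128.82915855  276.86706579]
```

View pics/c6.png

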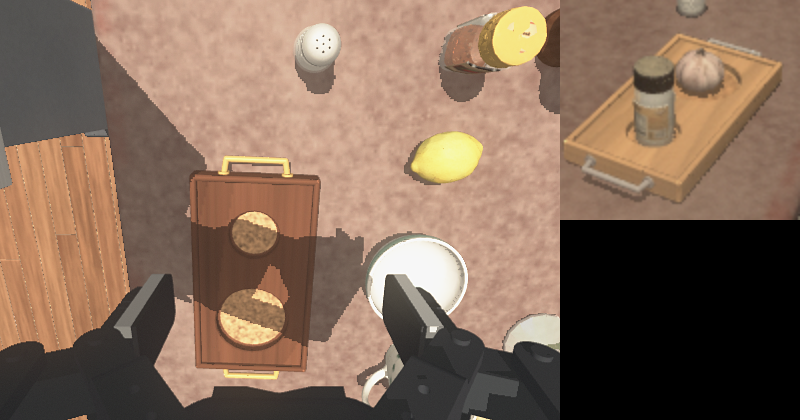

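The side inset shows the jar and garlic both upright in their wells. In the wrist view:

| Item | Pixel |
|---|---|
| shaker dome | about (321,44) |
| dark small well | about (254,233) |
| dark large well | about (252,318) |
| lemon | (446,157) |
| bowl rim | columns 366–467, rows 235–~325 |
| yellow cap | (520,36) |

```bash
python3 - <<'E'
from h import *
im=ld('w6.npz'); c=im['color']; g=cv2.cvtColor(c,cv2.COLOR_BGR2HSV).astype(int)
def blob(m,box,nm):
    x0,y0,x1,y1=box; mm=np.zeros(m.shape,np.uint8); mm[y0:y1,x0:x1]=m[y0:y1,x0:x1]
    n,l,st,ce=cv2.connectedComponentsWithStats(mm); i=1+st[1:,4].argmax(); cn=max(cv2.findContours((l==i).astype(np.uint8),0,1)[0],key=len)
    e=cv2.fitEllipse(cv2.convexHull(cn)); print(nm,st[i],np.round(e[0],1),np.round(e[1],1),round(e[2])); return e
H,S,V=g[...,0],g[...,1],g[...,2]
R_=c[...,2].astype(int);B_=c[...,0].astype(int)
for p in [(254,222),(254,245),(210,220),(210,260),(240,310),(252,335)]: print(p,c[p[1],p[0]],g[p[1],p[0]])
d=blob((S<45)&(V>140),(290,15,350,75),'salt')
l=blob((H>20)&(H<35)&(S>120),(400,120,500,200),'lemon')
b=blob((S<60)&(V>130),(340,220,480,340),'bowl')
w=blob((H>13)&(S<150),(222,200,290,262),'small'); W=blob((H>13)&(S<150),(208,275,295,360),'large')
print(ray(im,(322,43),90),ray(im,d[0],80))
print('lemon',ray(im,l[0],28),'small',ray(im,[(254,233),(229,233),(279,233),(254,210),(254,256)],25),'large',ray(im,[(252,319),(217,319),(287,319)],25))
C=ray(im,[(191,173),(320,178),(306,371),(196,367)],30); print(C,C.mean(0))
print('bowl',ray(im,[(366,280),(467,280),(417,235)],52))
E
```

```text
(254, 222) [141 200 242] [ 18 106 242]
(254, 245) [ 83 114 149] [ 14 113 149]
(210, 220) [ 72  97 147] [ 10 130 147]
(210, 260) [47 59 83] [ 10 111  83]
(240, 310) [ 81 111 147] [ 14 114 147]
(252, 335) [149 215 244] [ 21  99 244]
salt [ 296   23   45   48 1578] [317.5  46.5] [42.2 49.5] 37
lemon [ 411  132   72   51 1100] [446.7 156.9] [49.1 71.8] 74
bowl [ 367  234  101  104 5987] [416.4 284.2] [100.6 103.8] 13
small [ 232  212   45   42 1329] [254.1 232.1] [41.5 44. ] 96
large [ 220  289   65   55 2570] [252.  315.9] [55.3 64.4] 95
[[524.88649307  -8.80583562  90.        ]] [[522.20595113 -10.25613754  80.        ]]
lemon [[ 671.95265527 -113.98208547   28.        ]] small [[ 460.06906184 -204.13122303   25.        ]
 [ 430.78018418 -204.17876991   25.        ]
 [ 489.3580468  -204.08367599   25.        ]
 [ 460.58821102 -175.90547045   25.        ]
 [ 459.52847999 -233.52225454   25.        ]] large [[ 455.39181683 -320.6183409    25.        ]
 [ 411.03291028 -320.69002896   25.        ]
 [ 499.7509695  -320.54665245   25.        ]]
[[ 392.49998062 -131.87325532   30.        ]
 [ 534.44257088 -137.242405     30.        ]
 [ 525.31340129 -396.25968698   30.        ]
 [ 380.92075292 -390.11317032   30.        ]] [ 458.29417643 -263.87212941   30.        ]
bowl [[ 588.47222885 -250.76750905   52.        ]
 [ 703.4747783  -250.58125809   52.        ]
 [ 640.1944683  -195.8314801    52.        ]]
```

Emit:
{"fn": "tcp_steps", "kwargs": {
  "motion": [
    [[7, 2, 6], [0, 0, 0], 85],
    [[14, 4.2, 12], [0, 0, 0], 85],
    [[20, 6, 18], [0, 0, 0], 85],
    [[24, 7.26, 24], [0, 0, 0], 85],
    [[24, 7.26, 30], [0, 0, 0], 85],
    [[24, 7.26, 36], [0, 0, 0], 85],
    [[24, 7.26, 41], [0, 0, 0], 85],
    [[24, 7.26, 45], [0, 0, 0], 85],
    [[24, 7.26, 47], [0, 0, 0], 85],
    [[24, 7.26, 47.8], [0, 0, 0], 85],
    [[24, 7.26, 47.8], [0, 0, 0], 85],
    [[24, 7.26, 47.8], [0, 0, 0], 36],
    [[24, 7.26, 47.8], [0, 0, 0], 36],
    [[24, 7.26, 47.8], [0, 0, 0], 36],
    [[24, 7.26, 47.8], [0, 0, 0], 36],
    [[24, 7.26, 47.8], [0, 0, 0], 36],
    [[24, 7.26, 47.8], [0, 0, 0], 36]
  ]
}}

```text
t: 14.6
tcp_pos: [525.5, -10.2, 39.6]
ee_rot: [[0.0, 1.0, 0.002], [1.0, -0.0, -0.0], [-0.0, 0.002, -1.0]]
force: [-1.1, 0.6, 6.9]
gripper_width: 37.0
finger_force: 36.4
```

```bash
python3 - <<'E'
from h import *
s=env.sense(); print(s['tcp_pos'])
im=grab('wrist','w7.png'); g=cv2.cvtColor(im['color'],cv2.COLOR_BGR2HSV).astype(int); m=((g[...,1]<45)&(g[...,2]>120)).astype(np.uint8); m[:,:225]=0;m[:,335:]=0;m[:200]=0;m[385:]=0
n,l,st,ce=cv2.connectedComponentsWithStats(m); i=1+st[1:,4].argmax(); print(st[i],ce[i])
print(proj(im,[list(s['tcp_pos'][:2])+[z] for z in (60,75,90)]))
E
```

```text
[525.47488787 -10.19302861  39.57887569]
[  233   210   100   167 12758] [279.80835554 294.97656372]
[[277.69542309 302.28797327]
 [277.76520687 325.60462475]
 [277.85288699 354.9009256 ]]
```

Emit:
{"fn": "tcp_steps", "kwargs": {
  "motion": [
    [[0, 0, -2], [0, 0, 0], 36],
    [[0, 0, -6], [0, 0, 0], 36],
    [[0, 0, -12], [0, 0, 0], 36],
    [[0, 0, -16], [0, 0, 0], 36],
    [[0, 0, -16], [0, 0, 0], 36],
    [[0, 0, -16], [0, 0, 0], 36]
  ]
}}

```text
t: 15.15
tcp_pos: [525.7, -10.3, 119.8]
ee_rot: [[0.0, 1.0, 0.003], [1.0, -0.0, -0.001], [-0.001, 0.003, -1.0]]
force: [-0.1, 0.2, -1.2]
gripper_width: 37.3
finger_force: 35.8
```

In the tool's units: -270 mm is -54, -65.6 mm is -13.12.

Emit:
{"fn": "tcp_steps", "kwargs": {
  "motion": [
    [[-3, -1, -4], [0, 0, 0], 30],
    [[-9, -3, -8], [0, 0, 0], 30],
    [[-15, -5, -8], [0, 0, 0], 30],
    [[-21, -7, -8], [0, 0, 0], 30],
    [[-27, -9, -8], [0, 0, 0], 30],
    [[-33, -11, -8], [0, 0, 0], 30],
    [[-39, -12, -8], [0, 0, 0], 30],
    [[-45, -13, -8], [0, 0, 0], 30],
    [[-50, -13.12, -8], [0, 0, 0], 30],
    [[-53, -13.12, -8], [0, 0, 0], 30],
    [[-54, -13.12, -8], [0, 0, 0], 30],
    [[-54, -13.12, -8], [0, 0, 0], 30],
    [[-54, -13.12, -8], [0, 0, 0], 30]
  ]
}}

```text
t: 16.23
tcp_pos: [458.7, -278.5, 157.5]
ee_rot: [[-0.0, 1.0, -0.002], [1.0, 0.0, 0.002], [0.002, -0.002, -1.0]]
force: [-0.9, 0.2, -1.2]
gripper_width: 36.0
finger_force: 59.0
```

```bash
python3 - <<'E'
from h import *
s=env.sense(); print(s['tcp_pos'])
im=grab('wrist','w8.png'); cv2.imwrite('pics/w8v.png',im['color'])
print(proj(im,[[460.1,-204.1,25],list(s['tcp_pos'][:2])+[s['tcp_pos'][2]+51]]))
E
```

```text
[ 458.72796839 -278.51485752  157.49711374]
[[279.83780106 100.21018582]
 [277.23495291 355.86176478]]
```

View pics/w8v.png

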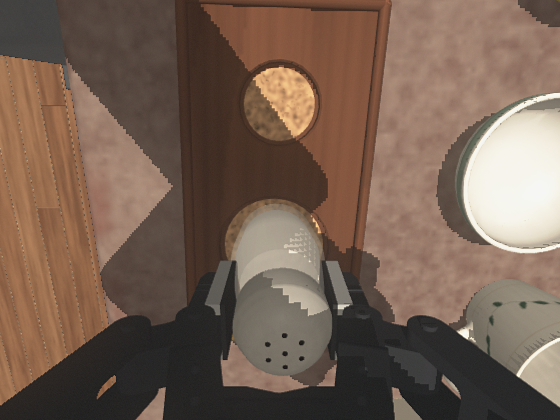

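The dark small well is centred at about (279,102), as predicted. The shaker is held with only a slight tilt, its top holes at (286,352).

In the tool's units: 100 mm is 20, 70 mm is 14.

Emit:
{"fn": "tcp_steps", "kwargs": {
  "motion": [
    [[4, 0.2, 0], [0, 0, 0], 30],
    [[9, 0.4, 2], [0, 0, 0], 30],
    [[13, 0.4, 6], [0, 0, 0], 30],
    [[14.8, 0.4, 10], [0, 0, 0], 30],
    [[14.8, 0.4, 14], [0, 0, 0], 30],
    [[14.8, 0.4, 17], [0, 0, 0], 30],
    [[14.8, 0.4, 18.4], [0, 0, 0], 30],
    [[14.8, 0.4, 19.2], [0, 0, 0], 30],
    [[14.8, 0.4, 19.6], [0, 0, 0], 30],
    [[14.8, 0.4, 20], [0, 0, 0], 30],
    [[14.8, 0.4, 20], [0, 0, 0], 30],
    [[14.8, 0.4, 20], [0, 0, 0], 30]
  ]
}}

```text
t: 17.28
tcp_pos: [461.6, -206.4, 58.8]
ee_rot: [[0.0, 1.0, 0.001], [1.0, -0.0, -0.001], [-0.001, 0.001, -1.0]]
force: [0.1, -0.5, -0.7]
gripper_width: 35.8
finger_force: 59.1
```

```bash
python3 -c "
from h import *
grab('side','s8.png');print(env.sense()['tcp_pos'],env.sense()['force'])"
```

```text
[ 461.61798515 -206.43432335   58.83471851] [ 0.69788749 -0.60109766 -0.77737872]
```

Emit:
{"fn": "tcp_steps", "kwargs": {
  "motion": [
    [[0.2, 0, 0.2], [0, 0, 0], 30],
    [[0.2, 0, 0.4], [0, 0, 0], 30],
    [[0.2, 0, 0.6], [0, 0, 0], 30],
    [[0.2, 0, 0.8], [0, 0, 0], 30],
    [[0.2, 0, 0.9], [0, 0, 0], 30],
    [[0.2, 0, 0.9], [0, 0, 0], 30]
  ]
}}

```text
t: 17.83
tcp_pos: [461.3, -205.1, 53.8]
ee_rot: [[-0.0, 1.0, -0.0], [1.0, 0.0, -0.0], [-0.0, -0.0, -1.0]]
force: [-1.0, 0.4, 1.6]
gripper_width: 35.9
finger_force: 59.4
```

Careful with the scale: shifts go in units of 5 mm and turns go in units of 2 degrees. That gives: -10 mm is -2, -120 mm is -24.

```bash
python3 - <<'E'
from h import *
im=ld('w8.npz'); P=ray(im,[(458,185),(540,93),(540,252),(470,135)],52); print(np.round(P,1))
im=ld('w6.npz'); c=im['color']; g=cv2.cvtColor(c,cv2.COLOR_BGR2HSV).astype(int)
m=((g[...,1]<60)&(g[...,2]>130)).astype(np.uint8); m[:,:350]=0;m[:,475:]=0;m[:225]=0;m[330:]=0
n,l,st,ce=cv2.connectedComponentsWithStats(m); i=1+st[1:,4].argmax(); l=l==i
pts=[]
for v in range(236,272,3):
    u=np.flatnonzero(l[v]); pts+= [(u[0],v),(u[-1],v)]
print(circ(ray(im,pts,51)))
m=((g[...,0]>20)&(g[...,0]<35)&(g[...,1]>90)).astype(np.uint8); m[:120]=0;m[200:]=0;m[:,:400]=0;m[:,500:]=0
cn=max(cv2.findContours(m,0,1)[0],key=len); P=ray(im,cn[:,0],28)[:,:2]; r=cv2.minAreaRect(P.astype(np.float32)); print('lemon',r); 
mu,e=cv2.PCACompute(P.astype(np.float32),None); print(mu,e)
E
```

```text
[[ 586.3 -261.5   52. ]
 [ 631.1 -199.4   52. ]
 [ 655.4 -313.    52. ]
 [ 589.3 -226.6   52. ]]
(array([ 643.88565041, -250.78844186]), np.float64(56.45724202914168))
lemon ((671.7989501953125, -114.41165924072266), (58.5297737121582, 69.14906311035156), 73.14522552490234)
[[ 671.8601  -114.32617]] [[ 0.99325657  0.11593685]
 [-0.11593685  0.99325657]]
```

Emit:
{"fn": "tcp_steps", "kwargs": {
  "motion": [
    [[0, 0, 0.14], [0, 0, 0], 30],
    [[0, 0, 0.14], [0, 0, 0], 45],
    [[0, 0, 0.14], [0, 0, 0], 60],
    [[0, 0, 0.14], [0, 0, 0], 70],
    [[0, 0, 0.14], [0, 0, 0], 70],
    [[0, 0, 0.14], [0, 0, 0], 70],
    [[0, 0, -2], [0, 0, 0], 70],
    [[0, 0, -6], [0, 0, 0], 70],
    [[0, 0, -12], [0, 0, 0], 70],
    [[0, 0, -20], [0, 0, 0], 60],
    [[0, 0, -24], [0, 0, 0], 50],
    [[0, 0, -24], [0, 0, 0], 45],
    [[0, 0, -24], [0, 0, 0], 45]
  ]
}}

```text
t: 18.92
tcp_pos: [461.9, -205.5, 175.5]
ee_rot: [[-0.0, 1.0, 0.003], [1.0, 0.0, -0.002], [-0.002, 0.003, -1.0]]
force: [-0.9, -0.4, -0.7]
gripper_width: 45.2
finger_force: 0.0
```

```bash
python3 -c "
from h import *
im=grab('side','s9.png')['color']; o=cv2.resize(im[150:260,230:410],(800,489),interpolation=cv2.INTER_CUBIC); cv2.imwrite('pics/c9.png',o)
g=cv2.cvtColor(im,cv2.COLOR_BGR2HSV).astype(int); m=(g[...,1]<60)&(g[...,2]>120)
for r in range(165,215,4): print(r,''.join('#' if x else '.' for x in m[r,320:400]))
"
```

```text
165 ###.............................................................................
169 ####..............................##.#..........................................
173 #.................................#.............................................
177 .................................#########......................................
181 ................................############....................................
185 ...............................#############....................................
189 ................................############....................................
193 ................................###########.....................................
197 ................................................................................
201 ................................................................................
205 ................................................................................
209 ................................................................................
213 ................................................................................
```

In the tool's units: 137 mm is 27.4, 128.6 mm is 25.72.

Emit:
{"fn": "tcp_steps", "kwargs": {
  "motion": [
    [[-2.4, 6, 0], [0, 0, 0], 40],
    [[-4.8, 13, 0], [0, 0, 0], 40],
    [[-7.2, 20, 0], [0, 0, 0], 40],
    [[-9.3, 25.72, 0], [0, 0, 0], 40],
    [[-9.3, 25.72, 6], [0, 0, 0], 40],
    [[-9.3, 25.72, 12], [0, 0, 0], 40],
    [[-9.3, 25.72, 18], [0, 0, 0], 40],
    [[-9.3, 25.72, 22], [0, 0, 0], 40],
    [[-9.3, 25.72, 25], [0, 0, 0], 40],
    [[-9.3, 25.72, 26.6], [0, 0, 0], 40],
    [[-9.3, 25.72, 27.4], [0, 0, 0], 40],
    [[-9.3, 25.72, 27.4], [0, 0, 0], 40]
  ]
}}

```text
t: 19.97
tcp_pos: [588.9, -251.0, 35.0]
ee_rot: [[0.0, 1.0, -0.003], [1.0, -0.0, 0.002], [0.002, -0.003, -1.0]]
force: [0.4, -0.1, 0.2]
gripper_width: 40.0
finger_force: 0.0
```

Emit:
{"fn": "tcp_steps", "kwargs": {
  "motion": [
    [[0, 0, 0], [0, 0, 0], 30],
    [[0, 0, 0], [0, 0, 0], 20],
    [[0, 0, 0], [0, 0, 0], 10],
    [[0, 0, 0], [0, 0, 0], 2],
    [[0, 0, 0], [0, 0, 0], 0],
    [[0, 0, 0], [0, 0, 0], 0],
    [[0, 0, 0], [0, 0, 0], 0],
    [[0, 0, 0], [0, 0, 0], 0]
  ]
}}

```text
t: 20.63
tcp_pos: [592.4, -253.6, 40.5]
ee_rot: [[0.001, 1.0, 0.007], [1.0, -0.001, -0.005], [-0.005, 0.007, -1.0]]
force: [-1.3, -0.7, 10.5]
gripper_width: 7.4
finger_force: 57.4
```

Emit:
{"fn": "tcp_steps", "kwargs": {
  "motion": [
    [[0, 0, -0.6], [0, 0, 0], 0],
    [[0, 0, -1.6], [0, 0, 0], 0],
    [[0, 0, -3], [0, 0, 0], 0],
    [[0, 0, -5], [0, 0, 0], 0],
    [[0, 0, -8], [0, 0, 0], 0],
    [[0, 0, -11], [0, 0, 0], 0],
    [[0, 0, -14], [0, 0, 0], 0],
    [[0, 0, -17], [0, 0, 0], 0],
    [[0, 0, -19], [0, 0, 0], 0],
    [[0, 0, -20], [0, 0, 0], 0],
    [[0, 0, -20], [0, 0, 0], 0],
    [[0, 0, -20], [0, 0, 0], 0]
  ]
}}

```text
t: 21.63
tcp_pos: [589.2, -251.1, 136.3]
ee_rot: [[-0.0, 1.0, -0.001], [1.0, 0.0, 0.001], [0.001, -0.001, -1.0]]
force: [-0.2, 0.4, -1.9]
gripper_width: 4.5
finger_force: 57.0
```

```bash
python3 - <<'E'
from h import *
im=grab('wrist','w10.png'); s=env.sense(); print(s['tcp_pos'],s['gripper_width'],s['finger_force'],s['force'])
c=im['color'];g=cv2.cvtColor(c,cv2.COLOR_BGR2HSV).astype(int)
m=((g[...,1]<60)&(g[...,2]>120)).astype(np.uint8)
n,l,st,ce=cv2.connectedComponentsWithStats(m); o=np.argsort(-st[1:,4])[:4]+1; print(st[o])
i=grab('side','s10.png')['color']; b=cv2.resize(i[110:230,230:410],(240,160))
q=np.zeros((420,800,3),np.uint8); q[:,:560]=c; q[:160,560:]=b; cv2.imwrite('pics/c10.png',q)
E
```

```text
[ 588.98269587 -251.04398109  135.798536  ] 4.978203170049205 56.97293258708669 [-0.55517992  0.53908644 -2.72556446]
[[  257   142   219   199 28743]
 [  511   284    49    87  3196]
 [   46   108    63    64  1729]
 [  470   360    62    24   704]]
```

View pics/c10.png

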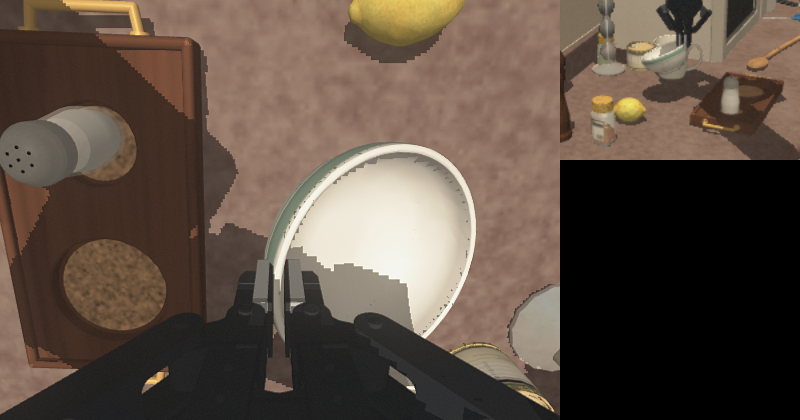

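The bowl is held, but it has tilted: its wall has lined up with the pads and the far rim at (475,230) droops. The top rim is at (405,143). I'll estimate the tilt and level it with the wrist.

```bash
python3 - <<'E'
from h import *
im=ld('w10.npz')
for h in (10,14):
  for a in range(10,46,5):
    t=np.radians(a); x=589;y=-251.5;z=136+h
    R=lambda r,p:[x+(54+r*np.cos(p))*np.cos(t), y+r*np.sin(p), z-(54+r*np.cos(p))*np.sin(t)]
    uv=proj(im,[R(57.5,p) for p in np.linspace(0,2*np.pi,73)])
    print(h,a,'maxu',uv[uv[:,0].argmax()].round(),'minv',uv[uv[:,1].argmin()].round())
E
```

```text
10 10 maxu [514. 249.] minv [412. 148.]
10 15 maxu [498. 241.] minv [405. 146.]
10 20 maxu [481. 234.] minv [398. 145.]
10 25 maxu [465. 228.] minv [400. 143.]
10 30 maxu [450. 223.] minv [391. 142.]
10 35 maxu [434. 218.] minv [382. 141.]
10 40 maxu [419. 214.] minv [373. 140.]
10 45 maxu [404. 210.] minv [364. 139.]
14 10 maxu [520. 242.] minv [415. 149.]
14 15 maxu [503. 235.] minv [409. 147.]
14 20 maxu [486. 228.] minv [401. 146.]
14 25 maxu [469. 222.] minv [403. 144.]
14 30 maxu [453. 217.] minv [394. 143.]
14 35 maxu [437. 212.] minv [385. 142.]
14 40 maxu [422. 208.] minv [375. 141.]
14 45 maxu [407. 205.] minv [366. 140.]
```

In the tool's units: -183 mm is -36.6, -69.5 mm is -13.9, -22 degrees is -11.

Emit:
{"fn": "tcp_steps", "kwargs": {
  "motion": [
    [[0, 0, -3], [-2.5, 0, 0], 0],
    [[0, 0, -6], [-5, 0, 0], 0],
    [[-1, -1, -9], [-7.5, 0, 0], 0],
    [[-4, -4, -10], [-10, 0, 0], 0],
    [[-7, -8, -10], [-11, 0, 0], 0],
    [[-10, -13, -10], [-11, 0, 0], 0],
    [[-12.4, -18, -10], [-11, 0, 0], 0],
    [[-13.9, -23, -10], [-11, 0, 0], 0],
    [[-13.9, -28, -10], [-11, 0, 0], 0],
    [[-13.9, -32, -10], [-11, 0, 0], 0],
    [[-13.9, -35, -10], [-11, 0, 0], 0],
    [[-13.9, -36.6, -10], [-11, 0, 0], 0],
    [[-13.9, -36.6, -10], [-11, 0, 0], 0],
    [[-13.9, -36.6, -10], [-11, 0, 0], 0],
    [[-13.9, -36.6, -10], [-11, 0, 0], 0]
  ]
}}

```text
t: 22.98
tcp_pos: [407.6, -321.4, 186.7]
ee_rot: [[-0.0, 0.927, 0.375], [1.0, 0.0, -0.0], [-0.001, 0.375, -0.927]]
force: [0.1, 0.7, -2.4]
gripper_width: 4.2
finger_force: 57.5
```

```bash
python3 - <<'E'
from h import *
im=grab('wrist','w11.png'); s=env.sense(); print(s['tcp_pos'],s['gripper_width'],s['finger_force'],s['force'],np.round(s['ee_rot'],3).tolist())
c=im['color'];g=cv2.cvtColor(c,cv2.COLOR_BGR2HSV).astype(int)
m=((g[...,1]<60)&(g[...,2]>120)).astype(np.uint8)
n,l,st,ce=cv2.connectedComponentsWithStats(m); o=np.argsort(-st[1:,4])[:4]+1; print(st[o]); l=l==o[0]; v=np.flatnonzero(l.any(1))[0]; u=np.flatnonzero(l.any(0))[-1]; print('top',v,np.flatnonzero(l[v]).mean(),'right',u,np.flatnonzero(l[:,u]).mean())
p=s['tcp_pos']
for a in (-10,-5,0,5,10):
    t=np.radians(a); x,y,z=p[0]-4.5,p[1]-.7,p[2]+11
    uv=proj(im,[[x+(54+57.5*np.cos(q))*np.cos(t), y+57.5*np.sin(q), z-(54+57.5*np.cos(q))*np.sin(t)] for q in np.linspace(0,6.28,73)])
    print(a,'maxu',uv[uv[:,0].argmax()].round(),'minv',uv[uv[:,1].argmin()].round())
E
```

```text
[ 407.72522235 -321.29083464  186.74543211] 4.727555203968577 57.545772668818245 [-0.05581012  0.61730414 -1.57023086] [[-0.001, 0.927, 0.375], [1.0, 0.001, -0.0], [-0.001, 0.375, -0.927]]
[[  274   143   286   272 43008]
 [  241     0    85    58  3184]
 [  398   372    17    16    46]
 [  539   200    11    11    41]]
top 143 397.125 right 559 348.0
-10 maxu [510. 238.] minv [411. 148.]
-5 maxu [493. 231.] minv [404. 147.]
0 maxu [477. 225.] minv [406. 145.]
5 maxu [461. 219.] minv [398. 144.]
10 maxu [445. 214.] minv [389. 143.]
```

Emit:
{"fn": "tcp_steps", "kwargs": {
  "motion": [
    [[0, -1.2, 2.8], [0, 0, 0], 0],
    [[0, -2.52, 5.46], [0, 0, 0], 0],
    [[0, -4.78, 11.02], [0, 0, 0], 0],
    [[0, -7.02, 16.58], [0, 0, 0], 0],
    [[0, -8.16, 19.36], [0, 0, 0], 0],
    [[0, -8.9, 21.2], [0, 0, 0], 0],
    [[0, -9.28, 22.12], [0, 0, 0], 0],
    [[0, -9.5, 22.68], [0, 0, 0], 0],
    [[0, -9.74, 23.24], [0, 0, 0], 0],
    [[0, -9.74, 23.24], [0, 0, 0], 0],
    [[0, -9.74, 23.24], [0, 0, 0], 0]
  ]
}}

```text
t: 23.95
tcp_pos: [405.7, -321.3, 60.9]
ee_rot: [[-0.0, 0.927, 0.375], [1.0, 0.001, -0.001], [-0.001, 0.375, -0.927]]
force: [-0.2, -0.3, -2.0]
gripper_width: 4.6
finger_force: 57.5
```

In the tool's units: 3.7 mm is 0.74, 2.8 mm is 0.56.

Emit:
{"fn": "tcp_steps", "kwargs": {
  "motion": [
    [[0, -0.08, 0.18], [0, 0, 0], 0],
    [[0, -0.16, 0.38], [0, 0, 0], 0],
    [[0, -0.22, 0.56], [0, 0, 0], 0],
    [[0, -0.3, 0.74], [0, 0, 0], 0],
    [[0, -0.3, 0.74], [0, 0, 0], 0]
  ]
}}

```text
t: 24.37
tcp_pos: [405.2, -321.1, 56.7]
ee_rot: [[0.0, 0.927, 0.375], [1.0, -0.0, -0.0], [-0.0, 0.375, -0.927]]
force: [0.2, 0.6, -2.3]
gripper_width: 4.6
finger_force: 57.5
```

Emit:
{"fn": "tcp_steps", "kwargs": {
  "motion": [
    [[0, -0.08, 0.18], [0, 0, 0], 0],
    [[0, -0.16, 0.38], [0, 0, 0], 0],
    [[0, -0.16, 0.38], [0, 0, 0], 0]
  ]
}}

```text
t: 24.62
tcp_pos: [405.2, -321.1, 54.6]
ee_rot: [[0.0, 0.927, 0.375], [1.0, -0.0, -0.0], [0.0, 0.375, -0.927]]
force: [-0.2, 0.2, -0.5]
gripper_width: 4.6
finger_force: 57.4
```

Emit:
{"fn": "tcp_steps", "kwargs": {
  "motion": [
    [[0, -0.06, 0.14], [0, 0, 0], 0],
    [[0, -0.12, 0.28], [0, 0, 0], 0],
    [[0, -0.12, 0.28], [0, 0, 0], 0]
  ]
}}

```text
t: 24.87
tcp_pos: [405.2, -321.3, 53.6]
ee_rot: [[0.0, 0.927, 0.375], [1.0, -0.0, -0.001], [-0.001, 0.375, -0.927]]
force: [-2.2, 0.0, 4.4]
gripper_width: 4.4
finger_force: 58.7
```

Emit:
{"fn": "tcp_steps", "kwargs": {
  "motion": [
    [[0, 0, 0], [0, 0, 0], 8],
    [[0, 0, 0], [0, 0, 0], 14],
    [[0, 0, 0], [0, 0, 0], 22],
    [[0, 0, 0], [0, 0, 0], 22],
    [[0, 0, 0], [0, 0, 0], 22],
    [[0, 0, -1], [0, 0, 0], 22],
    [[0, 0, -3], [0, 0, 0], 22],
    [[0, 0, -7], [0, 0, 0], 22],
    [[0, 0, -13], [0, 0, 0], 30],
    [[0, 0, -20], [0, 0, 0], 30],
    [[0, 0, -28], [0, 0, 0], 30],
    [[0, 0, -28], [0, 0, 0], 30],
    [[0, 0, -28], [0, 0, 0], 30]
  ]
}}

```text
t: 25.95
tcp_pos: [352.6, -322.3, 185.2]
ee_rot: [[0.001, 0.927, 0.376], [1.0, 0.001, -0.006], [-0.006, 0.376, -0.926]]
force: [-0.1, -0.5, 0.0]
gripper_width: 30.0
finger_force: 0.0
```

In the tool's units: 172 mm is 34.4, 150 mm is 30, 22 degrees is 11.

Emit:
{"fn": "tcp_steps", "kwargs": {
  "motion": [
    [[6, 8, -4], [2, 0, 0], 60],
    [[12, 16, -6], [4.5, 0, 0], 85],
    [[18, 23, -6.6], [7, 0, 0], 85],
    [[24, 29, -6.6], [9.5, 0, 0], 85],
    [[30, 34.4, -6.6], [11, 0, 0], 85],
    [[34.4, 34.4, -6.6], [11, 0, 0], 85],
    [[34.4, 34.4, -6.6], [11, 0, 0], 85],
    [[34.4, 34.4, -6.6], [11, 0, 0], 85],
    [[34.4, 34.4, -6.6], [11, 0, 0], 85],
    [[34.4, 34.4, -6.6], [11, 0, 0], 85],
    [[34.4, 34.4, -6.6], [11, 0, 0], 85]
  ]
}}

```text
t: 26.87
tcp_pos: [499.0, -148.7, 276.3]
ee_rot: [[-0.001, 1.0, -0.003], [1.0, 0.001, 0.001], [0.001, -0.003, -1.0]]
force: [-0.5, 0.3, -0.0]
gripper_width: 85.1
finger_force: 0.0
```

```bash
python3 - <<'E'
from h import *
im=grab('wrist','w12.png'); s=env.sense(); print(s['tcp_pos'],np.round(s['ee_rot'],3).tolist())
c=im['color'];g=cv2.cvtColor(c,cv2.COLOR_BGR2HSV).astype(int)
m=((g[...,1]<60)&(g[...,2]>120)).astype(np.uint8); m[385:]=0
n,l,st,ce=cv2.connectedComponentsWithStats(m)
for i in np.argsort(-st[1:,4])[:4]+1: print(st[i],ce[i].round())
p=proj(im,[[455.4+57.5*np.cos(q),-321+57.5*np.sin(q),66] for q in np.linspace(0,2*np.pi,73)]); print('pred rim',p.min(0),p.max(0))
m=((g[...,0]>20)&(g[...,0]<35)&(g[...,1]>90)&(g[...,2]>60)).astype(np.uint8); n,l,st,ce=cv2.connectedComponentsWithStats(m)
for i in np.argsort(-st[1:,4])[:3]+1: print('yel',st[i],ce[i].round())
i=np.argmin([np.hypot(*(x-proj(im,[671.9,-114.3,28])[0])) for x in ce]); cn=max(cv2.findContours((l==i).astype(np.uint8),0,1)[0],key=len); P=ray(im,cn[:,0],28)[:,:2].astype(np.float32); print(cv2.fitEllipse(P),cv2.minAreaRect(P))
E
```

```text
[ 498.72172907 -149.24671084  276.41269844] [[0.001, 1.0, -0.003], [1.0, -0.001, 0.001], [0.001, -0.003, -1.0]]
[ 191  275  100   93 7271] [241. 321.]
[ 499  300   61   53 2328] [531. 325.]
[ 224  199   38   56 1646] [242. 226.]
[ 355  331   49   54 1095] [383. 362.]
pred rim [189.70737436 280.25951721] [290.53521539 367.03092906]
yel [ 403  112   74   53 2097] [438. 140.]
yel [ 484    0   55   38 1560] [509.  17.]
yel [208 138  75  21 351] [245. 145.]
((671.8759155273438, -114.42552947998047), (54.33123016357422, 74.35598754882812), 100.29150390625) ((671.984130859375, -114.21928405761719), (59.154869079589844, 68.58738708496094), 71.81280517578125)
```

```bash
python3 - <<'E'
from h import *
sc,si=ld('scene0.npz'),ld('side0.npz'); print(ray(sc,(270,151),0),ray(si,(266,161),0))
print(env.sense()['joint_pos'])
for n in ('w6','w12'):
    im=ld(n+'.npz'); g=cv2.cvtColor(im['color'],cv2.COLOR_BGR2HSV).astype(int); m=((g[...,0]>20)&(g[...,0]<35)&(g[...,1]>90)&(g[...,2]>60)).astype(np.uint8); m[:100]=0;m[200:]=0;m[:,:380]=0;m[:,500:]=0
    cn=max(cv2.findContours(cv2.morphologyEx(m,3,np.ones((9,9))),0,1)[0],key=len)[:,0]; P=ray(im,cn,28)[:,:2]
    D=np.linalg.norm(P[:,None]-P[None],axis=2); i,j=np.unravel_index(D.argmax(),D.shape); print(n,D.max(),P[i],P[j],(P[i]+P[j])/2,np.degrees(np.arctan2(*(P[i]-P[j])[::-1])))
    for a in range(0,180,20):
        q=P@[np.cos(np.radians(a)),np.sin(np.radians(a))]; print(a,round(np.ptp(q),1),end='; ')
im=ld('w12.npz')['color']; cv2.imwrite('pics/c12.png',cv2.resize(im[90:190,370:530],(640,400)))
E
```

```text
[[ 845.75944188 -380.13566414    0.        ]] [[ 843.99860107 -382.20984342    0.        ]]
[-2.89604349e+01  1.91132565e+01  9.36325369e+01 -2.09557972e-02
  6.74529428e+01 -2.89206569e+01]
w6 78.69165018507003 [ 633.13817956 -125.19388109] [ 708.38398545 -102.16250021] [ 670.76108251 -113.67819065] -162.98159748574807
0 76.0; 20 78.6; 40 73.1; 60 62.6; 80 57.5; 100 55.6; 120 59.1; 140 64.8; 160 68.8; w12 78.37597024631962 [ 633.45108694 -124.44960268] [ 708.61063739 -102.22721106] [ 671.03086216 -113.33840687] -163.52865520772383
0 75.9; 20 78.2; 40 73.1; 60 63.1; 80 57.7; 100 55.2; 120 58.4; 140 64.0; 160 68.3;
```

Emit:
{"fn": "tcp_steps", "kwargs": {
  "motion": [
    [[2, 8, 4], [0, 0, 3.5], 85],
    [[4, 16, 8], [0, 0, 7], 85],
    [[6, 24, 12], [0, 0, 10.5], 85],
    [[7.1, 30, 16], [0, 0, 14], 85],
    [[7.1, 34.4, 18], [0, 0, 17.5], 85],
    [[7.1, 34.4, 20], [0, 0, 21], 85],
    [[7.1, 34.4, 22], [0, 0, 24.5], 85],
    [[7.1, 34.4, 24], [0, 0, 28], 85],
    [[7.1, 34.4, 26], [0, 0, 31.5], 85],
    [[7.1, 34.4, 28], [0, 0, 35], 85],
    [[7.1, 34.4, 30], [0, 0, 37.5], 85],
    [[7.1, 34.4, 34], [0, 0, 37.5], 85],
    [[7.1, 34.4, 38], [0, 0, 37.5], 85],
    [[7.1, 34.4, 38], [0, 0, 37.5], 85]
  ]
}}

```text
t: 28.08
tcp_pos: [667.5, -114.5, 82.7]
ee_rot: [[0.967, 0.256, -0.01], [0.256, -0.967, 0.003], [-0.009, -0.006, -1.0]]
force: [-1.2, 0.6, 0.1]
gripper_width: 85.3
finger_force: 0.0
```

```bash
python3 - <<'E'
from h import *
s=env.sense(); im=grab('wrist','w13.png'); print(s['tcp_pos'],np.round(s['ee_rot'],3).tolist())
g=cv2.cvtColor(im['color'],cv2.COLOR_BGR2HSV).astype(int); m=((g[...,0]>20)&(g[...,0]<35)&(g[...,1]>90)&(g[...,2]>50)).astype(np.uint8)
n,l,st,ce=cv2.connectedComponentsWithStats(m)
for i in np.argsort(-st[1:,4])[:2]+1: print(st[i],ce[i],ray(im,ce[i],30))
E
```

```text
[ 667.48704578 -114.53880234   82.66449073] [[0.967, 0.256, -0.01], [0.256, -0.967, 0.003], [-0.009, -0.006, -1.0]]
[ 232  163   96  127 8851] [279.13941927 226.63461756] [[ 671.92162367 -113.44732581   30.        ]]
[   0  140   58  112 4610] [ 22.83665944 200.36247289] [[649.82102601  31.07169466  30.        ]]
```

In the tool's units: 65 mm is 13, 4 mm is 0.8.

Emit:
{"fn": "tcp_steps", "kwargs": {
  "motion": [
    [[0.8, 0, 4], [0, 0, 0], 85],
    [[0.8, 0, 8], [0, 0, 0], 85],
    [[0.8, 0, 11], [0, 0, 0], 85],
    [[0.8, 0, 12.6], [0, 0, 0], 85],
    [[0.8, 0, 13], [0, 0, 0], 85],
    [[0.8, 0, 13], [0, 0, 0], 85],
    [[0.8, 0, 13], [0, 0, 0], 45],
    [[0.8, 0, 13], [0, 0, 0], 45],
    [[0.8, 0, 13], [0, 0, 0], 45],
    [[0.8, 0, 13], [0, 0, 0], 45],
    [[0.8, 0, 13], [0, 0, 0], 45],
    [[0.8, 0, 13], [0, 0, 0], 45]
  ]
}}

```text
t: 29.13
tcp_pos: [676.7, -112.5, 25.1]
ee_rot: [[0.966, 0.259, 0.003], [0.259, -0.966, -0.0], [0.002, 0.001, -1.0]]
force: [-1.0, 0.6, 5.4]
gripper_width: 49.9
finger_force: 60.9
```

Emit:
{"fn": "tcp_steps", "kwargs": {
  "motion": [
    [[0, 0, -1], [0, 0, 0], 45],
    [[0, 0, -5], [0, 0, 0], 45],
    [[0, 0, -12], [0, 0, 0], 45],
    [[0, 0, -19], [0, 0, 0], 45],
    [[0, 0, -25], [0, 0, 0], 45],
    [[0, 0, -26], [0, 0, 0], 45],
    [[0, 0, -26], [0, 0, 0], 45],
    [[0, 0, -26], [0, 0, 0], 45]
  ]
}}

```text
t: 29.8
tcp_pos: [675.1, -112.3, 152.7]
ee_rot: [[0.966, 0.259, -0.001], [0.259, -0.966, 0.0], [-0.001, -0.0, -1.0]]
force: [0.2, 1.1, -2.8]
gripper_width: 50.1
finger_force: 62.1
```

In the tool's units: -263.5 mm is -52.7, 144.7 mm is 28.94.

Emit:
{"fn": "tcp_steps", "kwargs": {
  "motion": [
    [[-4, 2.2, 0], [0, 0, 0], 45],
    [[-10, 5.4, 0], [0, 0, 0], 45],
    [[-16, 8.8, 0], [0, 0, 0], 45],
    [[-22, 12, 0], [0, 0, 0], 45],
    [[-28, 15.4, 0], [0, 0, 0], 45],
    [[-34, 18.6, 0], [0, 0, 0], 45],
    [[-40, 22, 0], [0, 0, 0], 45],
    [[-46, 25.2, 0], [0, 0, 0], 45],
    [[-50, 27.4, 0], [0, 0, 0], 45],
    [[-52.7, 28.94, 0], [0, 0, 0], 45],
    [[-52.7, 28.94, 0], [0, 0, 0], 45],
    [[-52.7, 28.94, 0], [0, 0, 0], 45],
    [[-52.7, 28.94, 0], [0, 0, 0], 45]
  ]
}}

```text
t: 30.88
tcp_pos: [458.4, -319.4, 151.6]
ee_rot: [[0.966, 0.259, -0.002], [0.259, -0.966, 0.003], [-0.001, -0.003, -1.0]]
force: [0.4, 0.3, -1.2]
gripper_width: 50.0
finger_force: 62.1
```

```bash
python3 - <<'E'
from h import *
s=env.sense(); im=grab('wrist','w14.png'); p=s['tcp_pos']; print(p,s['force'],s['gripper_width'])
c=im['color']; print(proj(im,[[455.4,-321,24],[455.4+57.5,-321,66],[455.4,-321+57.5,66],[455.4,-321-57.5,66],[p[0],p[1],p[2]+3]]))
g=cv2.cvtColor(c,cv2.COLOR_BGR2HSV).astype(int); m=((g[...,0]>20)&(g[...,0]<35)&(g[...,1]>90)&(g[...,2]>50)).astype(np.uint8)
n,l,st,ce=cv2.connectedComponentsWithStats(m)
for i in np.argsort(-st[1:,4])[:2]+1: print(st[i],ce[i],ray(im,ce[i],p[2]+3))
m=((g[...,1]<60)&(g[...,2]>120)).astype(np.uint8);n,l,st,ce=cv2.connectedComponentsWithStats(m)
for i in np.argsort(-st[1:,4])[:3]+1: print('white',st[i])
E
```

```text
[ 458.3596595  -319.37964872  151.62859413] [ 0.40511933  0.34815819 -1.17489513] 49.96756127937527
[[279.82839805 203.81110114]
 [303.75115513 137.63694847]
 [195.85457475 200.07527587]
 [361.06171358 241.99994241]
 [278.42487119 281.16339117]]
[  217   210   124   163 15661] [278.25445374 293.67486112] [[ 452.40200853 -320.89633613  154.62859413]]
[ 484  207   76   62 1459] [531.7827279  243.29540781] [[ 503.11346575 -417.46441063  154.62859413]]
white [  182   133   194   186 15908]
white [  54  132   98   73 4971]
white [ 462    0   85   48 2158]
```

Emit:
{"fn": "tcp_steps", "kwargs": {
  "motion": [
    [[0.4, 0, 2], [0, 0, 0], 45],
    [[0.4, 0, 6], [0, 0, 0], 45],
    [[0.4, 0, 10], [0, 0, 0], 45],
    [[0.4, 0, 13.6], [0, 0, 0], 45],
    [[0.4, 0, 16], [0, 0, 0], 45],
    [[0.4, 0, 17.6], [0, 0, 0], 45],
    [[0.4, 0, 18.4], [0, 0, 0], 45],
    [[0.4, 0, 19], [0, 0, 0], 45],
    [[0.4, 0, 19], [0, 0, 0], 45],
    [[0.4, 0, 19], [0, 0, 0], 45]
  ]
}}

```text
t: 31.77
tcp_pos: [461.0, -320.2, 58.4]
ee_rot: [[0.966, 0.259, 0.001], [0.259, -0.966, -0.001], [0.001, 0.001, -1.0]]
force: [0.9, -0.4, -0.5]
gripper_width: 49.8
finger_force: 62.1
```

Emit:
{"fn": "tcp_steps", "kwargs": {
  "motion": [
    [[0, 0, 0.2], [0, 0, 0], 45],
    [[0, 0, 0.4], [0, 0, 0], 45],
    [[0, 0, 0.4], [0, 0, 0], 45]
  ]
}}

```text
t: 32.02
tcp_pos: [460.7, -320.2, 56.4]
ee_rot: [[0.966, 0.259, 0.001], [0.259, -0.966, -0.001], [0.0, 0.001, -1.0]]
force: [0.4, 0.0, -0.1]
gripper_width: 49.9
finger_force: 62.1
```

In the tool's units: 3 mm is 0.6, 2 mm is 0.4.

Emit:
{"fn": "tcp_steps", "kwargs": {
  "motion": [
    [[0, 0, 0.2], [0, 0, 0], 45],
    [[0, 0, 0.4], [0, 0, 0], 45],
    [[0, 0, 0.6], [0, 0, 0], 45],
    [[0, 0, 0.6], [0, 0, 0], 45]
  ]
}}

```text
t: 32.35
tcp_pos: [460.4, -319.9, 52.8]
ee_rot: [[0.966, 0.259, -0.0], [0.259, -0.966, 0.0], [-0.0, -0.0, -1.0]]
force: [-0.1, 0.9, -1.5]
gripper_width: 49.8
finger_force: 62.2
```

Emit:
{"fn": "tcp_steps", "kwargs": {
  "motion": [
    [[0, 0, 0.2], [0, 0, 0], 45],
    [[0, 0, 0.4], [0, 0, 0], 45],
    [[0, 0, 0.4], [0, 0, 0], 45]
  ]
}}

```text
t: 32.6
tcp_pos: [460.5, -319.9, 50.7]
ee_rot: [[0.966, 0.259, -0.0], [0.259, -0.966, 0.0], [-0.0, -0.0, -1.0]]
force: [-0.2, 0.0, -1.2]
gripper_width: 49.9
finger_force: 62.2
```

Emit:
{"fn": "tcp_steps", "kwargs": {
  "motion": [
    [[0, 0, 0], [0, 0, 0], 52],
    [[0, 0, 0], [0, 0, 0], 55],
    [[0, 0, 0], [0, 0, 0], 59],
    [[0, 0, 0], [0, 0, 0], 62],
    [[0, 0, 0], [0, 0, 0], 62],
    [[0, 0, 0], [0, 0, 0], 62],
    [[0, 0, -0.8], [0, 0, 0], 62],
    [[0, 0, -2.4], [0, 0, 0], 62],
    [[0, 0, -6], [0, 0, 0], 62],
    [[0, 0, -12], [0, 0, 0], 62],
    [[0, 0, -20], [0, 0, 0], 62],
    [[0, 0, -26], [0, 0, 0], 62],
    [[0, 0, -34], [0, 0, 0], 62],
    [[0, 0, -38], [0, 0, 0], 62],
    [[0, 0, -38], [0, 0, 0], 62],
    [[0, 0, -38], [0, 0, 0], 62]
  ]
}}

```text
t: 33.93
tcp_pos: [461.0, -320.4, 243.1]
ee_rot: [[0.966, 0.259, 0.003], [0.259, -0.966, -0.003], [0.002, 0.004, -1.0]]
force: [1.3, 0.4, -0.5]
gripper_width: 62.2
finger_force: 0.0
```

```bash
python3 - <<'E'
from h import *
b=grab('side','s15.png')['color']; a=grab('scene','sc15.png')['color']; w=grab('wrist','w15.png')['color']
o=np.zeros((600,800,3),np.uint8); o[:300,:400]=cv2.resize(b[150:240,290:410],(400,300)); o[:300,400:]=cv2.resize(b[220:325,240:380],(400,300)); o[300:,:400]=cv2.resize(w,(400,300)); o[300:,400:]=cv2.resize(a[120:390,150:470],(400,300)); cv2.imwrite('pics/c15.png',o)
E
```

```text
(no output)
```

View pics/c15.png

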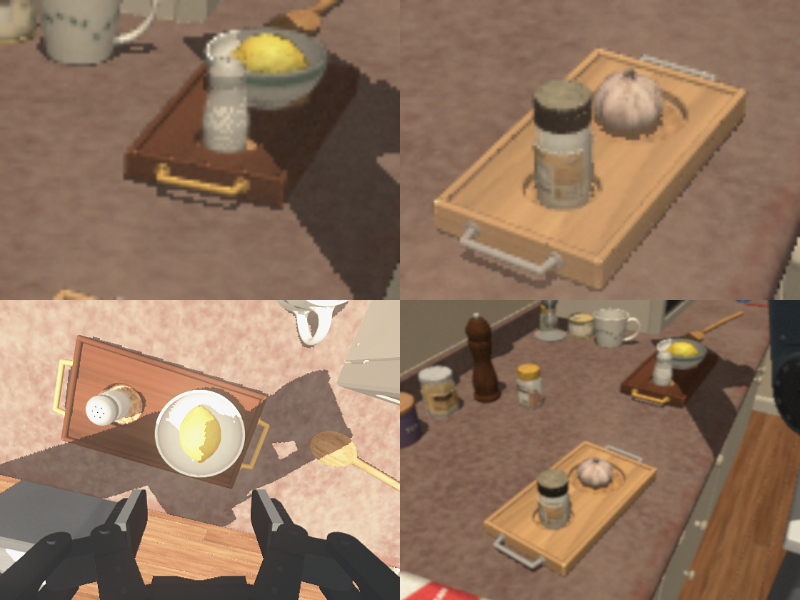

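The jar and garlic stand upright in the pale tray. The shaker and level bowl are in the dark tray with the lemon in the bowl, and the yellow jar and pepper mill haven't moved. I'll hand in.

```bash
python3 -c "
from h import *
print(env.job_done())"
```

```text
the job is handed in; nothing more can be done
None
```

I made up both trays in the order asked and handed the job in at about 34 s: brown-capped jar and garlic in the pale tray; salt shaker and striped bowl with the lemon in the dark tray; yellow jar and pepper mill left standing in place (result not reported back to me).

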